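# Lock the filter pot's tabbed cap

## Robot

A 6-joint arm with a two-finger parallel gripper is mounted at the origin on the work surface. World frame = base frame: x ahead of the robot, y to its left, z up, the work surface at z = 0. Lengths are in m, angles in rad, forces in N, time in s.
With the tool pointing down it reaches from about 0.35 to 0.975 m from the base axis. Payload 4.9 kg.
Tool frame: the origin (TCP) lies at the very end of the fingers, on their centre line; the grasp point (between the pads) lies 19 mm behind it (arm.grip_point_offset is the distance from the TCP to the grasp point, in m); z points along the fingers, y is the line along which they close (so a half turn about z gives the same grasp; the last joint's range is limited). The gripper opens to 85 mm and grips with 20 to 120 N. Pads are 22 mm wide; open, the fingers measure 114 mm over their backs; the gripper's body (76 mm by 85 mm) begins 54 mm behind the grasp point. The pads swing forward as they close: fully open they stand 13 mm farther back than shut.
Start: joints at [-1.407, 0.053, 1.613, -0, 1.476, -0.119], TCP at [0.174, -0.6, 0.231] pointing down, gripper open.
Joint ranges: [-3.01, 3.01], [-1.01, 2.22], [0.06, 2.58], [-1.02, 4.17], [0.09, 2.62], [-3.14, 3.14]. Speed limits (rad/s): [2.57, 2.57, 3.14, 3.14, 3.14, 3.14].

## Interface

Orientations are given as a unit quaternion [x, y, z, w].
In Python, from cell import arm gives the robot as it stands. The module is installed in compiled form; this text tells all that it offers.
- The arm moves only by the tool drive_tool, never from a script. Its argument "motion" is a list that holds one entry, the list of rows, each a list of 5 numbers: the closure, from -1 (fully open) to 1 (shut), then the shift along the tool's x, y, z in m, then the turn about the tool's z in rad. A call has 1 to 20 rows; each row is the pose to reach, as a shift and turn from the pose commanded when the call began, along the tool's axes at that moment; what a row does not reach only later rows make up. A row lasts 1/12 s, in which the tool goes at most 41.7 mm and 7.16 degrees, less where a joint would pass 70% of its speed; a pose out of reach is approached as far as the arm can. A call with a gripper value outside its range is refused whole. The fingers move at their own pace and stop on an object; the grip force is fixed at half the most. Time passes only in rows, so rows that repeat a pose let the fingers close. It gives the time, the measured TCP pose, the force, the opening and the grip force at its end, in the units of the state.
- arm.state(): the state, without advancing time (a new reading comes with each control period).
- arm.get_image(name): name is "scene" or "top"; returns a dict with "img" (480x640x3 uint8, blue, green, red), "K" (3x3 intrinsics, pixels), "xyz" and "attitude" of the camera in the world. Camera axes: x right, y up, looking along -z (the intrinsics and any distortion apply to the point x, -y, -z); pixel columns grow to the right and rows downward; lengths in m; the calibration is good to about 2 mm. A picture is of the moment at which its call begins. There is no depth.
- arm.close_job(): hands the job in; it is judged then, once.
The state is a dict: "t": time; "joint_pos": joint angles; "joint_vel": joint speeds; "joint_torque": joint torques, N m; "tool_pos": TCP position; "eef_rot": TCP orientation; "wrist_force": force on the tool from outside, world axes, zero at the start; "wrist_torque": the same for the moment, N m; "gripper_width": opening from 0.0 (shut) to 1.0 (fully open); "grasp_force": force on a finger pad.
Only numpy, scipy, OpenCV 4.12 (cv2) and the standard library are available. Lean on these libraries where they do the work, as an engineer would, in place of code of your own. Each camera call takes 0.05 s, during which the arm holds its last target. There are 200 camera calls.

## Task

A fresh filter has been put in the blue fume-filter pot on the welding bench. Lock its cap: squeeze the cap's two orange tabs together and, keeping them squeezed, turn the cap clockwise (seen from above) as far as it goes, about a sixth of a turn; then let go so that the tabs spring out, and move clear. Leave the cap of the yellow pot unlocked as it is.

Things in the scene. Friction and masses are not known exactly. Their poses are not given: they have to be found in the camera images.
- blue_grip (a point): Point on the turning axis of the blue pot's cap, midway between its two orange tabs, 126 mm above the bench. z up, y from tab to tab; turns with the cap. Tabs: upright paddles 26 mm wide, flat outer faces 31 mm from the axis (62 over both), tops 19 mm above this point. The pot's flat rim (120 mm across) lies 24 mm below it: keep fingertips outside the tabs at most 21 mm below this point.
- blue_cap (a joint): Turn of the blue pot's grey cap, rad: 0 unlocked (starts at 0 to 0.06), 1.047 locked, at a hard stop; grows CLOCKWISE seen from above. Teeth on the tabs block it until each tab is pushed in 4 mm or more (travel 9 mm each; springs 4 N, 12 N when fully in). Past about 0.83, tabs that are let go spring out into the locking notches. Friction 0.08 N m.
- yellow_grip (a point): The same point on the yellow pot, a bystander. Both pots: round painted housing (one blue, one yellow) 120 mm across, bolted down by a 130 mm square steel foot, black pipe stub on one side, white filter band, grey cap with two orange tabs set in an aluminium rim. All sizes as on the blue one.
- yellow_cap (a joint): Turn of the yellow pot's cap, same meaning as blue_cap: near 0, unlocked, at the start and to be left so.

How it is judged:
By the outcome, as a careful person would: the job done as asked, in the order asked, and still so for the second after the job is handed in, with the robot touching nothing.
It also fails if it takes over 32 s, if anything falls off the work surface, if the arm or the gripper's body presses on something with over 40 N, if the wrist force passes 120 N, or if a joint passes its speed limit or range.

## Working session

There is one attempt and no reset: what is moved stays moved. The work goes in short steps, Python scripts to look and compute and a tool call to move; the robot and the scene stay as the last step left them, time stands still between calls to the robot, and variables do not carry over. Pictures are saved under pics/ and viewed, at most 10 in all, crops included, and the job is handed in when it is done.

Besides the shell and the picture viewer there is one more tool, called after "Request:" as name(argument=value, ...), one argument or row to a line, values as JSON. drive_tool: Moves the arm, as the interface text tells. Its arguments: {"type":"object","properties":{"motion":{"type":"array"}},"required":["motion"]}

```bash
mkdir -p pics
python3 - <<'E'
from cell import arm
import cv2,json
for n in("scene","top"):
    d=arm.get_image(n);cv2.imwrite(f"pics/{n}0.png",d["img"]);print(n,d["K"],d["xyz"],d["attitude"],[k for k in d])
s=arm.state();print(s["t"],s["tool_pos"],s["eef_rot"],s["gripper_width"])
E
```

```text
scene [[514.84819531   0.         327.84349749]
 [  0.         514.84819531 236.91753862]
 [  0.           0.           1.        ]] [1.11826004 0.03097758 0.63190442] [0.29058784 0.29602019 0.66403629 0.62208244] ['img', 'K', 'xyz', 'attitude']
top [[441.55488881   0.         321.09493734]
 [  0.         441.55488881 238.75006054]
 [  0.           0.           1.        ]] [0.39332165 0.00376714 0.86482747] [ 0.06461398 -0.07481951 -0.6968629   0.71035848] ['img', 'K', 'xyz', 'attitude']
0.1 [ 0.17429819 -0.59963192  0.23018753] [ 9.90022151e-01  1.40908831e-01 -1.51674817e-05 -9.16943571e-04] 1.0022648935563139
```

View pics/top0.png

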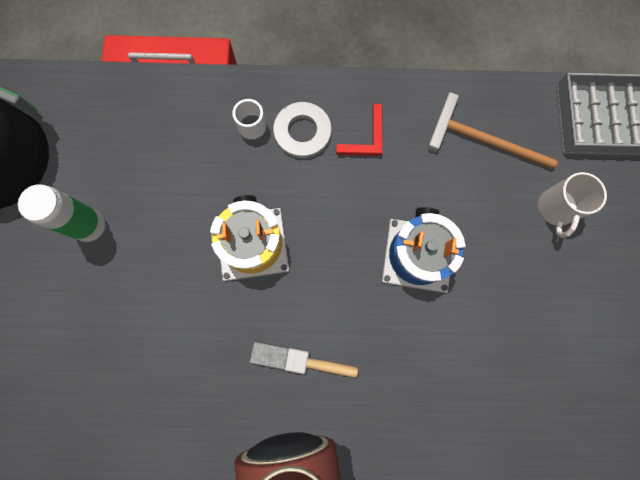

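View pics/scene0.png

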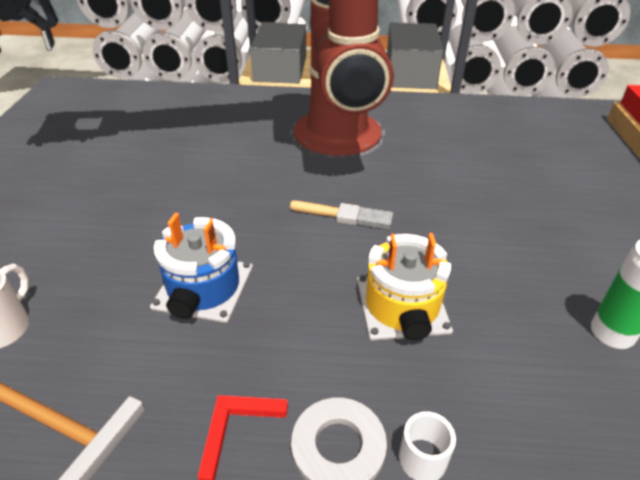

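The top view shows the yellow pot at about (246,236) and the blue pot at about (430,248). In the scene view blue is at about (196,250). I'll enlarge the blue cap in both.

Run:
```python
import cv2,numpy as np
a=cv2.imread("pics/top0.png")[200:300,375:475];b=cv2.imread("pics/scene0.png")[200:300,145:245]
o=[cv2.resize(i,(400,400),interpolation=cv2.INTER_CUBIC) for i in(a,b)]
cv2.imwrite("pics/crop0.png",np.hstack(o))
```

```text
(no output)
```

View pics/crop0.png

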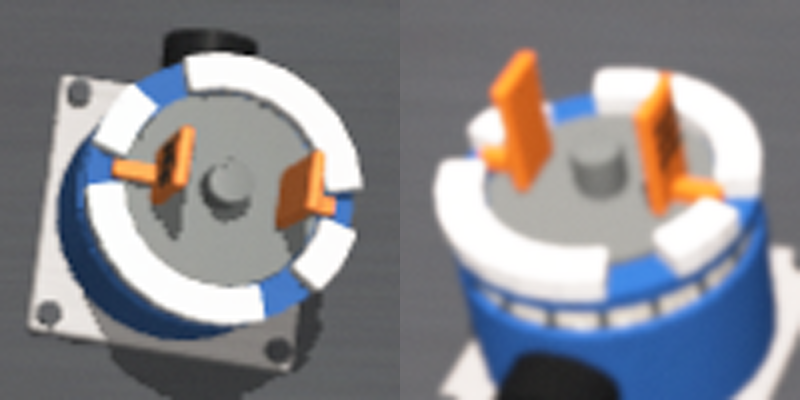

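```bash
cat > h.py <<'E'
import cv2,numpy as np
from scipy.spatial.transform import Rotation as R
from scipy.optimize import differential_evolution
def proj(d,P):
    q=R.from_quat(d["attitude"]).inv().apply(np.atleast_2d(P)-d["xyz"])*[1,-1,-1]
    p=q@d["K"].T; return p[:,:2]/p[:,2:]
def ray(d,uv,z):
    v=R.from_quat(d["attitude"]).apply((np.linalg.inv(d["K"])@[*uv,1])*[1,-1,-1])
    c=np.array(d["xyz"]); return c+v*(z-c[2])/v[2]
def box(x,y,yaw,off,th,zb):
    out=[]
    for s in(1,-1):
        B=lambda w,r0,r1,z0,z1:np.array([[a,s*b,c] for a in(-w,w) for b in(r0,r1) for c in(z0,z1)])
        for b in(B(.013,.031-off-th,.031-off,zb,.019),B(.0035,.031-off,.050-off,-.022,-.015)):
            out.append(R.from_euler("z",yaw).apply(b)+[x,y,.126])
    return out
def mask(d,p,S=4):
    m=np.zeros((480*S,640*S),np.uint8)
    for b in box(*p):
        h=cv2.convexHull(np.round((proj(d,b)+.5)*S).astype(np.int32)); cv2.fillConvexPoly(m,h,255)
    return cv2.resize(m,(640,480),interpolation=cv2.INTER_AREA)/255.
def orange(img,c,r=50):
    h=cv2.cvtColor(img,cv2.COLOR_BGR2HSV); m=cv2.inRange(h,(5,150,90),(18,255,255))/255.
    k=np.zeros_like(m);k[c[1]-r:c[1]+r,c[0]-r:c[0]+r]=1
    return m*k
def fit(D,cs,x0,yaw0,dy=.5,off=(0,1e-6)):
    O=[orange(d["img"],c) for d,c in zip(D,cs)]
    f=lambda p:sum(np.abs(mask(d,p)-o).sum()/o.sum() for d,o in zip(D,O))
    r=differential_evolution(f,[(x0[0]-.02,x0[0]+.02),(x0[1]-.02,x0[1]+.02),(yaw0-dy,yaw0+dy),off,(.003,.009),(-.022,-.005)],popsize=8,maxiter=25,seed=1,polish=False)
    return r
E
python3 - <<'E'
from h import *
from cell import arm
D=[arm.get_image(n) for n in("top","scene")]
rim=ray(D[0],(431,247),.102);print("rim",rim)
t=[ray(D[0],p,.145) for p in((375+186/4,200+160/4),(375+320/4,200+180/4))];print("tabtops",t,np.linalg.norm(t[0]-t[1]))
v=t[0]-t[1];y0=np.arctan2(v[1],v[0])-np.pi/2
print("scene rim",ray(D[1],(145+198/4,200+186/4),.102))
r=fit(D,[(431,247),(195,250)],rim,y0);print(r.x,r.fun,y0)
ims=[]
for d,c in zip(D,[(431,247),(195,250)]):
    i=d["img"].copy();m=mask(d,r.x)
    k=slice(c[1]-50,c[1]+50),slice(c[0]-50,c[0]+50)
    o=cv2.resize(i[k],(400,400),interpolation=cv2.INTER_CUBIC)
    cs,_=cv2.findContours((cv2.resize(m[k],(400,400))>.5).astype(np.uint8),cv2.RETR_EXTERNAL,cv2.CHAIN_APPROX_NONE);cv2.drawContours(o,cs,-1,(0,255,0),1)
    a=np.linspace(0,6.28,80);q=(proj(d,np.c_[r.x[0]+.06*np.cos(a),r.x[1]+.06*np.sin(a),0*a+.102])+.5-np.array(c)+50)*4
    cv2.polylines(o,[q.astype(np.int32)],True,(255,0,255),1);ims.append(o)
cv2.imwrite("pics/fit0.png",np.hstack(ims))
s=arm.state();print(s["t"],R.from_quat(s["eef_rot"]).as_matrix().round(4))
E
```

```text
rim [ 0.53529573 -0.19991915  0.102     ]
tabtops [array([ 0.53883977, -0.1728998 ,  0.145     ]), array([ 0.53150521, -0.22869872,  0.145     ])] 0.05627890094438779
scene rim [ 0.54689446 -0.19622245  0.102     ]
[ 5.37032456e-01 -1.98314169e-01 -1.54101170e-01  4.97875033e-07
  5.02644762e-03 -2.19981702e-02] 0.8608075978703922 -0.13069692741678884
0.2 [[ 9.603e-01  2.791e-01 -2.000e-04]
 [ 2.791e-01 -9.603e-01  1.300e-03]
 [ 2.000e-04 -1.300e-03 -1.000e+00]]
```

View pics/fit0.png

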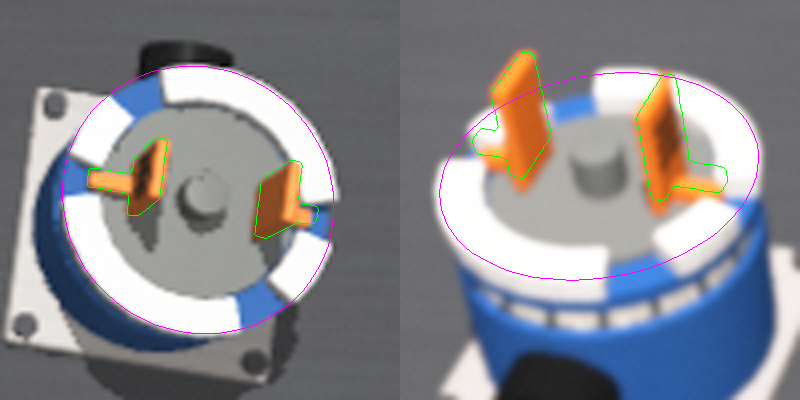

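The model overlay fits the top view to about 1 mm: axis at (0.537, -0.198), cap yaw -0.154, and the rim ring matches. I'll go above the pot and align the tool's y with the tabs.

Request:
drive_tool(
  motion=[
    [[-1,0.46,-0.284,0.03,0.436],[-1,0.46,-0.284,0.03,0.436],[-1,0.46,-0.284,0.03,0.436],[-1,0.46,-0.284,0.03,0.436],[-1,0.46,-0.284,0.03,0.436],[-1,0.46,-0.284,0.03,0.436],[-1,0.46,-0.284,0.03,0.436],[-1,0.46,-0.284,0.03,0.436],[-1,0.46,-0.284,0.03,0.436],[-1,0.46,-0.284,0.03,0.436],[-1,0.46,-0.284,0.03,0.436],[-1,0.46,-0.284,0.03,0.436],[-1,0.46,-0.284,0.03,0.436],[-1,0.46,-0.284,0.03,0.436],[-1,0.46,-0.284,0.03,0.436],[-1,0.46,-0.284,0.03,0.436],[-1,0.46,-0.284,0.03,0.436],[-1,0.46,-0.284,0.03,0.436]],
  ],
)

```text
t: 1.7
tool_pos: [0.5362, -0.2002, 0.2014]
eef_rot: [0.997, -0.078, -0.0, 0.0]
wrist_force: [-0.0, 0.0, 0.2]
gripper_width: 0.995
grasp_force: 0.0
```

Run:
```python
from h import *
from cell import arm
d=arm.get_image("scene")
s=arm.state();print(s["joint_pos"],s["tool_pos"])
i=cv2.resize(d["img"][100:340,80:340],None,fx=2.3,fy=2.3,interpolation=cv2.INTER_CUBIC);cv2.imwrite("pics/s1.png",i)
# refit from the saved top picture alone, then scene alone (unoccluded start pictures)
t=arm.get_image("top");k=["top","scene"]
for n,dd,c in(("top",t,(431,247)),("scene",d,(195,250))):
    dd=dict(dd);dd["img"]=cv2.imread(f"pics/{n}0.png")
    r=fit([dd],[c],(.537,-.1985),-.154,.2);print(n,r.x.round(4),round(r.fun,3))
```

```text
[-4.87316725e-01 -5.18899077e-02  1.76787046e+00 -1.30002859e-04
  1.42547072e+00  1.23879127e+00] [ 0.536221   -0.20023371  0.2013958 ]
top [ 0.5359 -0.1977 -0.17    0.      0.0058 -0.0185] 0.308
scene [ 0.5422 -0.1973 -0.1594  0.      0.0044 -0.022 ] 0.375
```

View pics/s1.png

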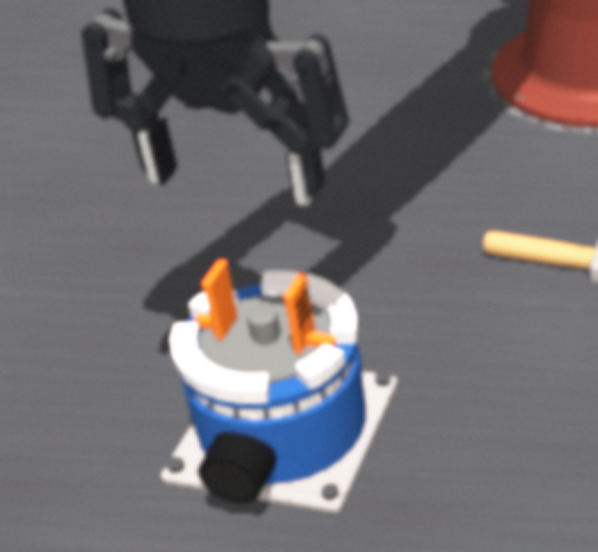

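Fingers straddle the tabs in line with them. The separate fits agree (x 0.536–0.542, y -0.1975), so I'll descend to TCP z 0.110.

Request:
drive_tool(
  motion=[
    [[-1,0.001,-0.0025,0.03,0],[-1,0.001,-0.0025,0.055,0],[-1,0.001,-0.0025,0.075,0],[-1,0.001,-0.0025,0.085,0],[-1,0.001,-0.0025,0.091,0],[-1,0.001,-0.0025,0.091,0],[-1,0.001,-0.0025,0.091,0]],
  ],
)

```text
t: 2.38
tool_pos: [0.5387, -0.1973, 0.1114]
eef_rot: [0.997, -0.077, 0.001, 0.0]
wrist_force: [-0.7, -0.4, 0.8]
gripper_width: 1.001
grasp_force: 0.0
```

Request:
drive_tool(
  motion=[
    [[-0.3,0,0,0,0],[-0.3,0,0,0,0],[-0.3,0,0,0,0],[-0.3,0,0,0,0],[-0.3,0,0,0,0],[-0.3,0,0,0,0]],
  ],
)

```text
t: 2.88
tool_pos: [0.5395, -0.1982, 0.1129]
eef_rot: [0.997, -0.077, 0.002, 0.002]
wrist_force: [-2.3, -2.8, 5.7]
gripper_width: 0.649
grasp_force: 6.3
```

Request:
drive_tool(
  motion=[
    [[-0.2,0,0.001,0,0],[-0.1,0,0.001,0,0],[-0.1,0,0.001,0,0],[-0.1,0,0.001,0,0],[-0.1,0,0.001,0,0],[-0.1,0,0.001,0,0]],
  ],
)

```text
t: 3.38
tool_pos: [0.5396, -0.1989, 0.1136]
eef_rot: [0.997, -0.077, 0.002, 0.001]
wrist_force: [-2.3, -0.4, 8.4]
gripper_width: 0.554
grasp_force: 10.0
```

Run:
```python
from h import *
from cell import arm
d=[arm.get_image(n) for n in("scene","top")]
o=[cv2.resize(i["img"][a:a+120,b:b+120],(400,400),interpolation=cv2.INTER_CUBIC) for i,a,b in((d[0],180,135),(d[1],190,370))]
cv2.imwrite("pics/g1.png",np.hstack(o));s=arm.state();print(s["wrist_torque"],s["gripper_width"])
```

```text
[-0.15296354  0.41982836 -0.1123636 ] 0.5549341790706658
```

View pics/g1.png

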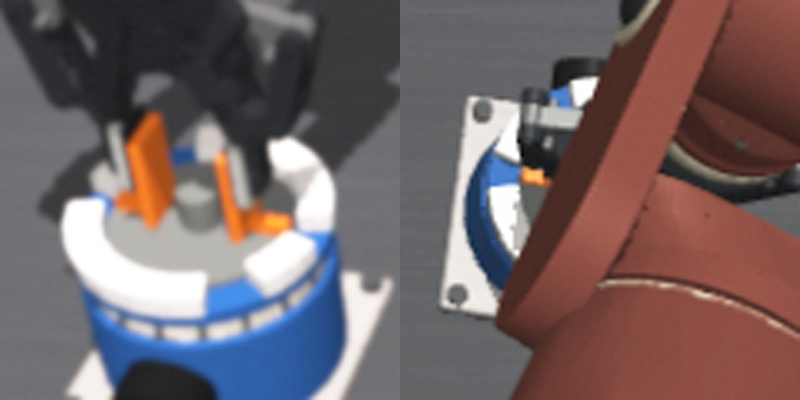

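Width is 47 mm, so each tab is about 7.4 mm in, and lateral force is near zero. I'll squeeze a little more and start the turn.

Request:
drive_tool(
  motion=[
    [[0.0,0,0,0,0],[0.0,0,0,0,0],[0.0,0,0,0,0.05],[0.0,0,0,0,0.1],[0.0,0,0,0,0.15],[0.0,0,0,0,0.2],[0.0,0,0,0,0.25],[0.0,0,0,0,0.3],[0.0,0,0,0,0.3],[0.0,0,0,0,0.3]],
  ],
)

```text
t: 4.32
tool_pos: [0.5393, -0.2004, 0.1142]
eef_rot: [0.974, -0.225, 0.002, 0.003]
wrist_force: [-5.4, -5.0, 9.6]
gripper_width: 0.507
grasp_force: 15.1
```

Run:
```python
from h import *
from cell import arm
d=[arm.get_image("scene")]
cv2.imwrite("pics/g2.png",cv2.resize(d[0]["img"][180:300,135:255],(400,400),interpolation=cv2.INTER_CUBIC));s=arm.state();print(s["wrist_torque"],s["gripper_width"],s["joint_pos"][5])
```

```text
[-0.88624213  0.79211375 -0.06439222] 0.5027121990081644 1.5421653769035113
```

View pics/g2.png

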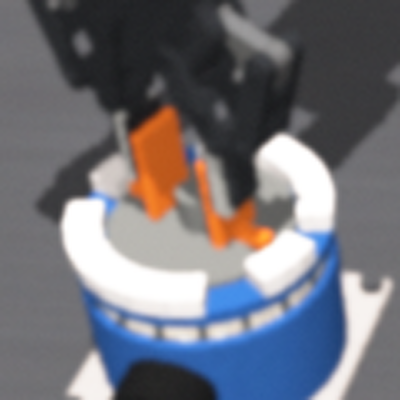

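The cap turns with the gripper. I'll continue, with a small centring shift.

Request:
drive_tool(
  motion=[
    [[0.0,-0.0005,0.001,0,0.05],[0.0,-0.001,0.0015,0,0.1],[0.0,-0.001,0.0015,0,0.15],[0.0,-0.001,0.0015,0,0.2],[0.0,-0.001,0.0015,0,0.25],[0.0,-0.001,0.0015,0,0.3],[0.0,-0.001,0.0015,0,0.35],[0.0,-0.001,0.0015,0,0.4],[0.0,-0.001,0.0015,0,0.45],[0.0,-0.001,0.0015,0,0.5],[0.0,-0.001,0.0015,0,0.55],[0.0,-0.001,0.0015,0,0.55]],
  ],
)

```text
t: 5.37
tool_pos: [0.5384, -0.2013, 0.1143]
eef_rot: [0.876, -0.482, 0.004, 0.002]
wrist_force: [-3.0, -4.8, 9.5]
gripper_width: 0.508
grasp_force: 14.7
```

Run:
```python
from h import *
from cell import arm
d=[arm.get_image("scene")]
cv2.imwrite("pics/g3.png",cv2.resize(d[0]["img"][180:300,135:255],(400,400),interpolation=cv2.INTER_CUBIC));s=arm.state();print(s["wrist_torque"],s["gripper_width"],s["joint_pos"][5])
```

```text
[-0.91577113  0.4399469  -0.04594831] 0.5048643806078008 2.089743001566765
```

View pics/g3.png

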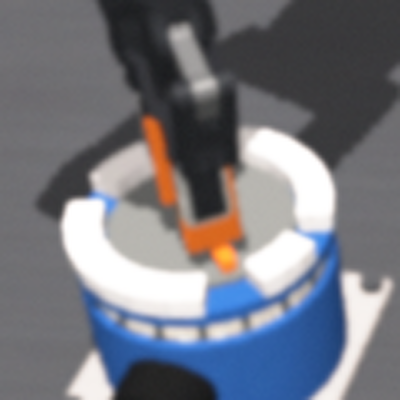

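The tab arm at (225,258) is nearing the locking gap at (235,280). I'll finish the turn into the stop.

Request:
drive_tool(
  motion=[
    [[0.0,0,0,0,0.04],[0.0,0,0,0,0.08],[0.0,0,0,0,0.12],[0.0,0,0,0,0.16],[0.0,0,0,0,0.2],[0.0,0,0,0,0.24],[0.0,0,0,0,0.27],[0.0,0,0,0,0.27],[0.0,0,0,0,0.27]],
  ],
)

```text
t: 6.17
tool_pos: [0.538, -0.2015, 0.1143]
eef_rot: [0.805, -0.593, 0.004, 0.002]
wrist_force: [-2.8, -5.2, 10.0]
gripper_width: 0.506
grasp_force: 22.0
```

Run:
```python
from cell import arm
s=arm.state();print(s["wrist_torque"],s["wrist_force"],s["gripper_width"],s["joint_pos"][5])
```

```text
[-0.94177252  0.68874608  1.12051331] [-2.81699254 -5.18389497  9.96744234] 0.5058103999256572 2.356311520249247
```

Torque has risen to 1.1 N m, with the tool turned about 1.11 rad, so the cap is at the hard stop. Open and lift.

Request:
drive_tool(
  motion=[
    [[-1,0,0,0,0],[-1,0,0,0,0],[-1,0,0,0,0],[-1,0,0,0,0],[-1,0,0,0,0],[-1,0,0,0,0],[-1,0,0,0,0],[-1,0,0,-0.02,0],[-1,0,0,-0.05,0],[-1,0,0,-0.08,0],[-1,0,0,-0.11,0],[-1,0,0,-0.14,0],[-1,0,0,-0.14,0],[-1,0,0,-0.14,0]],
  ],
)

```text
t: 7.33
tool_pos: [0.5377, -0.1992, 0.2533]
eef_rot: [0.804, -0.594, 0.003, -0.0]
wrist_force: [-0.6, 0.2, -0.0]
gripper_width: 0.999
grasp_force: 0.0
```

Run:
```python
from h import *
from cell import arm
d=arm.get_image("scene");s=arm.state();print(s["wrist_force"],s["gripper_width"],s["tool_pos"])
a,b=[cv2.resize(d["img"][180:300,x:x+120],(400,400),interpolation=cv2.INTER_CUBIC) for x in(135,350)]
cv2.imwrite("pics/g4.png",np.hstack([a,b]))
r=fit([d],[(195,250)],(.5415,-.1975),-1.2,.3);print(r.x,r.fun)
```

```text
[-0.85953983  1.24536682  0.02592786] 0.9972439405683559 [ 0.53672689 -0.19866681  0.25080071]
[ 5.41545148e-01 -1.97498823e-01 -1.18603658e+00  3.26778162e-07
  3.70374404e-03 -2.17158016e-02] 0.1506578489383919
```

View pics/g4.png

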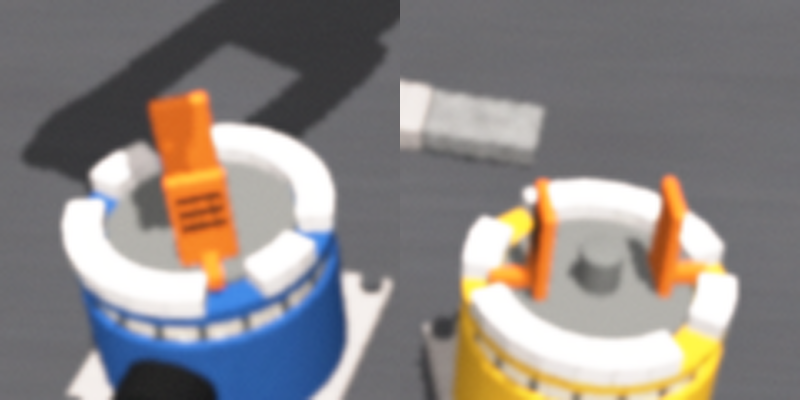

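The front tab arm at (215,270) sits in the locking gap at the end of travel. The fit gives 1.03 rad of turn with the tabs fully out, and the yellow cap is unchanged. Handing in.

```bash
python3 -c "
from cell import arm
print(arm.close_job())"
```

```text
the job is handed in; nothing more can be done
None
```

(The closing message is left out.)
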